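Close a filter housing's bayonet cover and drive its lock pin

ROBOT

A 6-joint arm with a two-finger parallel gripper is mounted at the origin on the work surface. World frame = base frame: x ahead of the robot, y to its left, z up, the work surface at z = 0. Lengths are in mm, angles in rad, forces in N, time in s.
With the tool pointing down it reaches from about 250 to 775 mm from the base axis. Payload 4 kg.
Tool frame: the origin (TCP) lies midway between the tips of the shut fingers; the grasp point (between the pads) lies 19 mm behind it (ctrl.grip_point_offset is the distance from the TCP to the grasp point, in mm); z points along the fingers, y is the line along which they close (so a half turn about z gives the same grasp; the last joint's range is limited). The gripper opens to 94 mm and grips with 3 to 60 N. Pads are 16 mm wide; open, the fingers measure 119 mm over their backs; the gripper's body (75 mm by 177 mm) begins 78 mm behind the grasp point.
Start: joints at [1.067, 0.087, 1.371, -0, 1.684, -0.103], TCP at [214.597, 506.427, 205.506] pointing down, gripper open.
Joint ranges: [-3.1, 3.1], [-0.76, 2.03], [0.27, 2.55], [-1.08, 4.22], [0.17, 2.65], [-2.57, 2.57]. Speed limits (rad/s): [2.79, 2.79, 3.14, 3.14, 3.14, 3.14].

INTERFACE

Orientations are given as [roll, pitch, yaw] about the fixed x, y, z axes, in that order (R = Rz(yaw) Ry(pitch) Rx(roll)).
In Python, from bench import ctrl gives the robot as it stands.
- The arm moves only by the tool carry_out, never from a script. Its arguments are lists of equal length, an entry for each row: "rot": the turn, a rotation vector about the tool's x, y, z in rad, a list of three; "xyz": the shift along the tool's x, y, z in m, a list of three; "jaw": the finger opening in m, from 0 to 0.094. In form: {"rot": [[ax, ay, az], ...], "xyz": [[dx, dy, dz], ...], "jaw": [jaw, ...]}. A call has 1 to 20 rows; each row shifts and turns the commanded pose from where the row before left it, along the tool's axes as they then stand; what a row does not reach is not made up. A row lasts 1/10 s, in which the tool goes at most 50 mm and 8.59 degrees, less where a joint would pass 70% of its speed; a pose out of reach is approached as far as the arm can. A call with a gripper value outside its range is refused whole. The fingers move at their own pace and stop on an object; "force" is the grip in N (left out, the last holds). Time passes only in rows, so rows that do not move let the fingers close. It gives the time, the measured TCP pose, the force, the opening and the grip force at its end, in the units of the state.
- ctrl.get_obs(): the state, without advancing time (a new reading comes with each control period).
- ctrl.read_camera(name): name is "scene" or "top"; returns the picture (480x640x3 uint8, red, green, blue); there is no depth.
- ctrl.camera_info(name): a dict with "fx", "fy", "cx", "cy" (pixels), "pose" (4x4, takes a point from camera to world coordinates). Camera axes: x right, y down, z forward; pixel columns grow to the right and rows downward; lengths in mm; the calibration is good to about 2 mm. A picture is of the moment at which its call begins. camera_info takes no time and is no camera call.
- ctrl.sign_off(): hands the job in; it is judged then, once.
The state is a dict: "time": time; "joint_positions": joint angles; "joint_velocities": joint speeds; "joint_torque": joint torques, N m; "tool_pos": TCP position; "tool_rot": TCP orientation; "contact_force": force on the tool from outside, world axes, zero at the start; "torque": the same for the moment, N m; "width": opening from 0.0 (shut) to 1.0 (fully open); "grasp_force": force on a finger pad.
Only numpy, scipy, OpenCV 4.12 (cv2) and the standard library are available. Lean on these libraries where they do the work, as an engineer would, in place of code of your own. Each camera call takes 0.05 s, during which the arm holds its last target. There are 200 camera calls.

TASK

Close the filter housing: set the cover in its mouth with the red fork at the red mark, push it down against the spring, turn it clockwise (seen from above) until the fork stands under the lock pin, and let the spring lift it into its locked seat. Then pick up the yellow-faced mallet, drive the brass-headed lock pin down through the fork until its head is down on the lug - with the mallet only, nothing else may push the pin - and stand the mallet on its head again on the black mat. Leave everything else where it is.

Things in the scene. Friction and masses are not known exactly. Their poses are not given: they have to be found in the camera images.
- cover_grip (a point): Grip of the loose cover (0.35 kg): aluminium disc 108 mm across, 8 mm thick, round plug 80 mm across and 21 mm tall below it, black grip bar on top (64 mm along x, 16 mm wide in y, 36 mm tall). It starts standing on its plug on a blue mat. Point on the axis, in the bar, 22 mm above the disc's top, 30 above its underside, 51 above the plug's foot. Axes: z up, x to the red fork.
- cover_fork (a point): Middle of the slot in the red forked ear on the cover's edge, 78 mm from the cover's axis along its x, half-way through the 8 mm thick ear. The slot is 15 mm wide, open outwards; the ear is 28 mm wide and ends 88 mm from the axis.
- cover_lug (a point): One of the cover's two bayonet lugs, the +y one: middle of its top face, 43 mm from the axis, 11.5 mm below the disc's underside. The other is opposite, on -y. Each is 12 mm wide, 7 mm tall and reaches 48 mm from the axis.
- housing_mouth (a point): Centre of the mouth of the fixed steel filter housing (120 mm across), at the height of its rim, 85 mm above the bench. Axes: z up, -y to the lock-pin bracket. The bore is 84 mm across with two lips and two slots for the lugs (3 mm to spare each side). Pipe unions stand out at 45 and 225 degrees from x to 98 mm from the axis, below 60 mm height; base plate 150 mm square.
- rim_mark (a point): Red mark on the outside of the housing's rim, 62 mm from its axis, 10 degrees clockwise of the housing's +x. The lugs are over the slots when the fork points to this mark: cover's yaw = housing's yaw - 0.175 rad. From there the cover, pushed down, turns 80 degrees (1.396 rad) clockwise to its locked place, 2 degrees before a stop; the fork then points to the housing's -y.
- follower (a joint): How far the brass plate in the mouth is pressed down, m, against a spring of 1 N/mm. The plug meets it with the disc's underside 14.5 mm above the rim. Under 2 mm above the rim the lugs pass below the lips (disc on the rim: 0.0145). After the turn the spring lifts the lugs 4 mm into pockets: locked, underside 6.5 mm and grip point 36.5 mm above the rim, about 0.008.
- pin_lug (a point): Point of the fixed dark steel bracket (30 mm wide, 60 to 106 mm off the housing's axis) on the housing's -y side: on the axis of the lock pin, 78 mm from the housing's axis, on top of the bracket's upper lug, 115 mm above the bench. The upper lug is 10 mm thick; the fork turns in below it.
- pin (a joint): How far the steel lock pin (7 mm thick, tapered tip) has been driven down, m: starts at 0 to 0.004; 0.020 is home, its head on the lug. It stays where it is left and needs a little over 9 N to move. Driven down too early it bars the fork's way.
- pin_head (a point): Centre of the top of the pin's brass head (16 mm across, 5 mm thick); it sinks with the pin, from 140 to 120 mm above the bench.
- mallet_head (a point): Centre of the head of the soft-faced mallet (0.36 kg), which stands on one of its faces on the black mat, its handle level. The head is an upright cylinder 44 mm across and 84 mm tall with yellow plastic faces; either face is 42 mm from this point. Axes: z along the head, upward; the handle runs along -x.
- mallet_grip (a point): Place to take the mallet's handle, on the handle's axis 44 mm from the head's axis, 42 mm above the lower face. The handle has flat sides, 22 mm wide (y) and 26 mm tall, and ends 170 mm from the head's axis. Axes as for mallet_head.
- mat_top (a point): Centre of the top of the black rubber mat, fixed, 200 mm (x) by 160 mm (y), 4 mm thick. The mallet starts on it and goes back on it.
- bottle: Bystander: red bottle with a white nozzle, 33 mm across, 112 mm tall, origin at its foot, z up.
- screwdriver: Bystander: red screwdriver, 200 mm, lying along its x, origin under its middle.
- steel_hammer: Bystander: steel hammer with a brown handle, 260 mm, lying flat along its x (not the tool for this job), origin under its middle.
- spanner: Bystander: steel spanner, 180 mm, lying along its x, origin under its middle.
- bearing: Bystander: ball bearing lying flat, 52 mm across, 15 mm tall, origin under its centre.
- old_element: Bystander: the old pleated filter element with black ends, standing, 62 mm across, 92 mm tall, origin at its foot, z up.
Mind the look-alikes: they are no part of the job. Leave any turquoise look-alike of the part that bears cover_grip alone.

How it is judged (in metres and radians):
On the way, in this order (a step that is already met when the one before it is completed fails the run):
1. The cover is pushed down in the mouth with its lugs in the slots, before it is turned (z of cover_grip in the frame of housing_mouth below 0.0332 m and horizontal distance between cover_grip and housing_mouth below 0.005 m and horizontal distance between cover_fork and pin_lug above 0.06 m), for 0.05 s.
2. The cover is turned, its fork under the pin, and has risen into its locked seat (horizontal distance between cover_fork and pin_lug below 0.0065 m and horizontal distance between cover_grip and housing_mouth below 0.005 m and z of cover_grip in the frame of housing_mouth between 0.0342 and 0.0388 m and angle between cover_grip's own z axis and vertical below 0.07 rad and value of joint pin below 0.01 m), for 0.3 s.
3. The lock pin is driven down through the fork until its head is on the lug (horizontal distance between cover_fork and pin_lug below 0.0065 m and horizontal distance between cover_grip and housing_mouth below 0.005 m and z of cover_grip in the frame of housing_mouth between 0.0342 and 0.0388 m and angle between cover_grip's own z axis and vertical below 0.07 rad and value of joint pin above 0.0175 m), for 0.2 s.
At the end, for the whole second after the job is handed in: Cover locked: fork slot within 6.5 mm of the pin axis, grip point 34.2 to 38.8 mm above the rim and within 5 mm of its axis, level within 0.07 rad. Pin within 2.5 mm of home. Mallet standing on its head (upright within 0.1 rad), the head's centre over the black mat (all of step 3 and angle between mallet_head's own z axis and vertical below 0.1 rad and x of mallet_head in the frame of mat_top between -0.1 and 0.1 m and y of mallet_head in the frame of mat_top between -0.08 and 0.08 m and z of mallet_head in the frame of mat_top between 0.038 and 0.046 m); the robot touches nothing.
It fails at once if The robot itself pushes the lock pin (contact force between any of the fingers, the arm and pin above 1.5 N).
It fails at once if The pin is driven by something other than the mallet's head (velocity of joint pin above 0.03 m/s and distance between mallet_head and pin_head above 0.07 m).
It fails at once if A bystander is moved by more than 30 mm or tipped over (distance of any of bottle, screwdriver, steel_hammer, spanner, bearing, old_element from where it was at the start of the episode above 0.03 m or angle between any of bottle, old_element's own z axis and vertical above 0.4 rad).
It also fails if it takes over 61 s, if anything falls off the work surface, if the arm or the gripper's body presses on something with over 40 N, if the wrist force passes 120 N, or if a joint passes its speed limit or range.

## Working session

There is one attempt and no reset: what is moved stays moved. The work goes in short steps, Python scripts to look and compute and a tool call to move; the robot and the scene stay as the last step left them, time stands still between calls to the robot, and variables do not carry over. Pictures are saved under pics/ and viewed, at most 10 in all, crops included, and the job is handed in when it is done.

Besides the shell and the picture viewer there is one more tool, called after "Request:" by a JSON object that holds its "method" and its "body", one argument or row to a line. carry_out: Moves the arm, as the interface text tells. Its arguments: {"type":"object","properties":{"rot":{"type":"array","items":{"type":"array","items":{"type":"number"}}},"xyz":{"type":"array","items":{"type":"array","items":{"type":"number"}}},"jaw":{"type":"array","items":{"type":"number"}},"force":{"type":"number"}},"required":["rot","xyz","jaw"]}

```bash
mkdir -p pics; ls; python3 - <<'E'
from bench import ctrl
import cv2
for n in("scene","top"):
    im=ctrl.read_camera(n); cv2.imwrite(f"pics/{n}0.png",im[:,:,::-1])
    i=ctrl.camera_info(n); print(n,i)
print(ctrl.get_obs(), ctrl.grip_point_offset)
E
```

```text
pics
scene {'fx': 623.6458848359076, 'fy': 623.6458848359076, 'cx': 316.5566595774202, 'cy': 239.21977011510197, 'pose': array([[-8.43693862e-01,  3.28332367e-01, -4.24709930e-01,
         1.21289014e+03],
       [ 5.36730980e-01,  5.01153399e-01, -6.78796823e-01,
         1.04155616e+03],
       [-1.00261431e-02, -8.00651689e-01, -5.99046199e-01,
         1.08004470e+03],
       [ 0.00000000e+00,  0.00000000e+00,  0.00000000e+00,
         1.00000000e+00]])}
top {'fx': 566.8829642961315, 'fy': 566.8829642961315, 'cx': 319.8901182287382, 'cy': 238.674814485525, 'pose': array([[ 1.81971622e-02, -9.94433801e-01,  1.03779956e-01,
         4.31260085e+02],
       [-9.99833784e-01, -1.79819484e-02,  3.00906072e-03,
        -4.84043425e+01],
       [-1.12614587e-03, -1.03817463e-01, -9.94595730e-01,
         1.24291263e+03],
       [ 0.00000000e+00,  0.00000000e+00,  0.00000000e+00,
         1.00000000e+00]])}
{'time': 0.1, 'joint_positions': array([ 1.06690921e+00,  8.78623211e-02,  1.37214202e+00, -2.29193929e-05,
        1.68361498e+00, -1.03141548e-01]), 'joint_velocities': array([-0.00053667, -0.00351118, -0.00091903, -0.00013752,  0.00102353,
        0.00115823]), 'joint_torque': array([ 1.47837542e-03, -3.41252375e+01, -3.03302479e+01,  7.19325221e-02,
        3.04533052e-02, -9.14111956e-05]), 'tool_pos': array([214.33820697, 505.95245617, 204.41176863]), 'tool_rot': array([-3.13957441e+00, -1.86005565e-04,  2.74084434e+00]), 'contact_force': array([-0.28472619, -0.60213147,  0.98553093]), 'torque': array([ 0.01702335,  0.02659323, -0.04991792]), 'grasp_force': 0.0, 'width': 1.0029008761117761} 18.8
```

View pics/scene0.png

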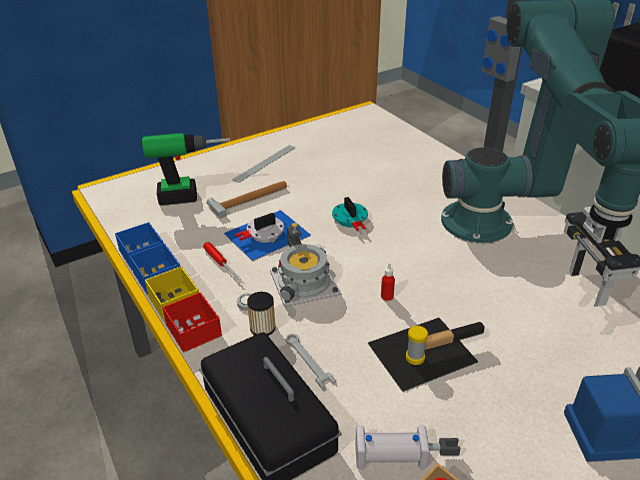

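View pics/top0.png

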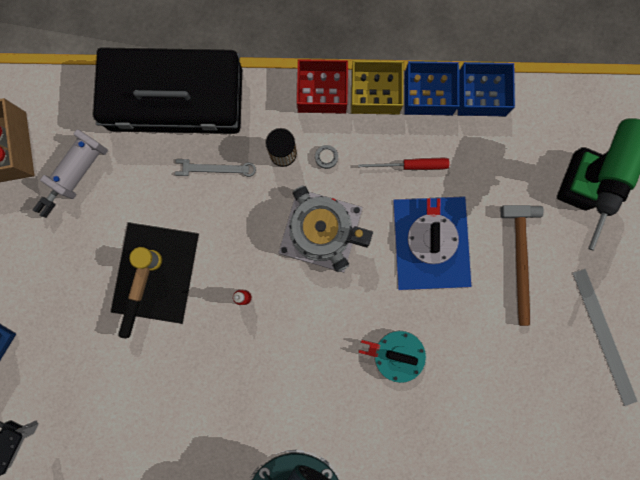

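The top view shows the cover on the blue mat at (434,238), with its red fork at (433,205). The turquoise look-alike is at (400,356), so I'll leave it alone. The housing is at (320,228) with its bracket at (362,237), and the mallet head is at (142,257). Next I'll measure with masks and check one enlarged crop.

```bash
cat > h.py <<'E'
import numpy as np, cv2
from bench import ctrl
def ray(n,u,v):
    i=ctrl.camera_info(n); P=i["pose"]
    d=P[:3,:3]@np.array([(u-i["cx"])/i["fx"],(v-i["cy"])/i["fy"],1.]); return P[:3,3],d/np.linalg.norm(d)
def onz(n,u,v,z):
    o,d=ray(n,u,v); return o+d*(z-o[2])/d[2]
def proj(n,p):
    i=ctrl.camera_info(n); P=i["pose"]; c=P[:3,:3].T@(np.asarray(p,float)-P[:3,3])
    return np.array([i["fx"]*c[0]/c[2]+i["cx"],i["fy"]*c[1]/c[2]+i["cy"]])
def blobs(im,lo,hi,roi,minA=15):
    x0,y0,x1,y1=roi; h=cv2.cvtColor(im[y0:y1,x0:x1],cv2.COLOR_RGB2HSV)
    m=cv2.inRange(h,lo,hi); n,l,s,c=cv2.connectedComponentsWithStats(m)
    return [(s[k,4],c[k]+[x0,y0],s[k,:4]+[x0,y0,0,0]) for k in range(1,n) if s[k,4]>=minA]
E
python3 - <<'E'
from h import *
t=cv2.imread("pics/top0.png")[:,:,::-1]; s=cv2.imread("pics/scene0.png")[:,:,::-1]
c1=cv2.resize(t[185:305,275:475],None,fx=4,fy=4,interpolation=cv2.INTER_CUBIC)
c2=cv2.resize(s[190:310,220:380],None,fx=3,fy=3,interpolation=cv2.INTER_CUBIC)
cv2.imwrite("pics/c1.png",np.ascontiguousarray(c1[:,:,::-1])); cv2.imwrite("pics/c2.png",np.ascontiguousarray(c2[:,:,::-1]))
print("red");[print(*b) for lo,hi in(((0,150,70),(8,255,255)),((172,150,70),(180,255,255))) for b in blobs(t,lo,hi,(270,180,480,300),4)]
print("yel t");[print(*b) for b in blobs(t,(18,120,80),(34,255,255),(90,200,210,350))]
print("yel s");[print(*b) for b in blobs(s,(20,120,80),(34,255,255),(350,300,520,400))]
print("brassplate t");[print(*b) for b in blobs(t,(12,80,60),(34,255,255),(270,180,390,290))]
print("brass s");[print(*b) for b in blobs(s,(12,80,60),(34,255,255),(260,215,350,310))]
print("handle t");[print(*b) for b in blobs(t,(5,60,90),(17,200,255),(90,200,210,350))]
print("blk bar t");[print(*b) for b in blobs(t,(0,0,0),(180,255,45),(410,205,460,270))]
print("blk bar s");[print(*b) for b in blobs(s,(0,0,0),(180,255,45),(240,205,290,245))]
E
```

```text
red
98 [433.21428571 208.92857143] [428 199  12  16]
15 [427. 206.] [427 199   1  15]
6 [429.  201.5] [429 199   1   6]
9 [436.88888889 203.        ] [436 199   2   9]
9 [439. 210.] [439 206   1   9]
yel t
458 [142.99344978 257.81877729] [130 247  31  23]
yel s
295 [417.58644068 333.95932203] [408 325  20  19]
113 [414.38053097 359.50442478] [406 350  19  15]
brassplate t
907 [320.07166483 225.91620728] [303 209  35  35]
56 [358.5 233. ] [355 229   8   9]
brass s
17 [294.05882353 224.76470588] [292 223   5   4]
364 [303.10164835 260.01648352] [289 252  29  18]
handle t
329 [137.78419453 283.443769  ] [129 268  19  32]
blk bar t
267 [434.92134831 237.53183521] [430 223  10  30]
blk bar s
225 [264.19555556 220.94666667] [254 213  21  17]
```

View pics/c1.png

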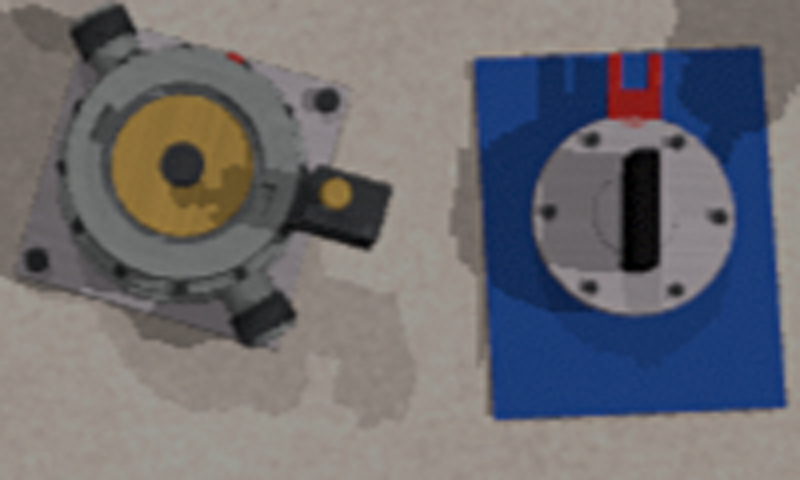

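View pics/c2.png

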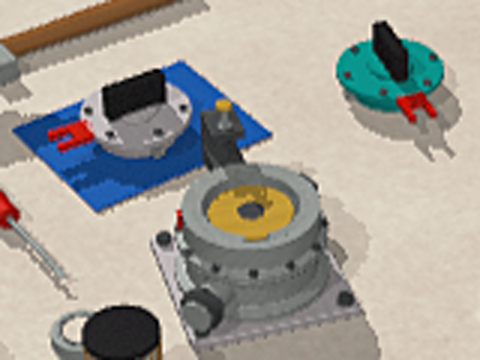

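The crops confirm the cover: aluminium with a red fork, disc centre in c1 at (634,216), which is full-image (433.5,239). The rim mark is at (235,57) and the pin head at (336,193) in c1.

```bash
python3 - <<'E'
from h import *
t=cv2.imread("pics/top0.png")[:,:,::-1].copy(); s=cv2.imread("pics/scene0.png")[:,:,::-1].copy()
np.set_printoptions(precision=1,suppress=True)
# cover disc: bright low-saturation region inside the mat + bar, hull ellipse
h=cv2.cvtColor(t,cv2.COLOR_RGB2HSV); m=np.zeros((480,640),np.uint8)
m[205:270,402:464]=cv2.inRange(h,(0,0,46),(180,90,255))[205:270,402:464]
n,l,st,c=cv2.connectedComponentsWithStats(m); k=1+np.argmax(st[1:,4]); cn,_=cv2.findContours((l==k).astype(np.uint8),cv2.RETR_EXTERNAL,cv2.CHAIN_APPROX_NONE)
hull=cv2.convexHull(max(cn,key=len)); e=cv2.fitEllipse(hull); print("disc ell",e)
for z in(31,33): print("disc c",onz("top",*e[0],z))
print("bar c",onz("top",434.9,237.5,33+36))
m2=cv2.inRange(h,(0,150,70),(8,255,255))|cv2.inRange(h,(172,150,70),(180,255,255)); m2[:195]=0;m2[222:]=0
f=np.argwhere(m2[195:222,420:446])+[195,420]; u0,v0=f[:,1].min(),f[:,0].min();u1,v1=f[:,1].max(),f[:,0].max(); print("fork box",u0,v0,u1,v1)
print("fork tip",onz("top",(u0+u1+1)/2-.5,v0-.5,33),"fork base",onz("top",(u0+u1)/2,v1,33))
# bar orientation
b=np.argwhere(cv2.inRange(h,(0,0,0),(180,255,45))[210:265,420:450]>0)[:,::-1]+[420,210]
print("bar rect",cv2.minAreaRect(b.astype(np.float32)))
# housing
print("plate",onz("top",320.07,225.9,78.5),onz("top",275+182/4-.4,185+165/4-.4,80),"scene",onz("scene",303.1,260,78.5))
print("pin top/scene z137..140",[onz("top",358.5,233,z) for z in(136,140)],[onz("scene",294.06,224.76,z) for z in(136,140)])
print("mark", onz("top",275+235/4-.4,185+57/4-.4,82))
# mallet
print("head top",[onz("top",*p,88) for p in((142.99,257.8),)],onz("scene",417.6,334,88))
print("handle",onz("top",137.8,283.4,58),onz("top",124,334,58))
y=cv2.inRange(h,(18,120,80),(34,255,255))[240:275,125:170]
for r in y: print(''.join('#' if v else '.' for v in r))
# mat
for p in ((128,223),(199,234),(183,323),(111,312)): print("mat",onz("top",*p,4))
E
```

```text
disc ell ((432.7684326171875, 238.51260375976562), (49.83386993408203, 51.01320266723633), 118.8210220336914)
disc c [ 562.5 -287.3   31. ]
disc c [ 562.2 -286.9   33. ]
bar c [ 560.5 -284.2   69. ]
fork box 427 199 439 214
fork tip [ 649.2 -287.6   33. ] fork base [ 615.4 -287.5   33. ]
bar rect ((433.0, 238.0), (38.0, 22.0), 90.0)
plate [579.4 -44.8  78.5] [579.3 -44.8  80. ] scene [579.5 -37.1  78.5]
pin top/scene z137..140 [array([ 559.3, -120.7,  136. ]), array([ 558.9, -120.5,  140. ])] [array([ 558.9, -113.5,  136. ]), array([ 561.7, -108.6,  140. ])]
mark [635.9 -71.3  82. ]
head top [array([506. , 315.5,  88. ])] [510.4 333.4  88. ]
handle [454.3 333.1  58. ] [349.6 356.2  58. ]
.............................................
.............................................
.............................................
.............................................
.............................................
.............................................
.............................................
.............######..........................
..........###########..............
[... 602 characters left out ...]
......
......####################.......###.........
......####################.......###.........
.......##################.......###..........
........################........###..........
.........#############........####...........
...........###########.......####............
.............######.......######.............
........................#####................
.............................................
.............................................
.............................................
.............................................
.............................................
mat [587.6 378.9   4. ]
mat [566.1 221.4   4. ]
mat [371.7 248.2   4. ]
mat [392.5 405.4   4. ]
```

Request:
{"method": "carry_out", "body": {
  "rot": [
    [0, 0, -0.1],
    [0, 0, -0.1],
    [0, 0, -0.1],
    [0, 0, -0.1],
    [0, 0, 0],
    [0, 0, 0],
    [0, 0, 0],
    [0, 0, 0],
    [0, 0, 0],
    [0, 0, 0],
    [0, 0, 0],
    [0, 0, 0],
    [0, 0, 0],
    [0, 0, 0]
  ],
  "xyz": [
    [0, 0, 0],
    [0, 0, 0],
    [0, 0, 0],
    [0, 0, 0],
    [-0.0174, -0.0396, 0],
    [-0.0174, -0.0396, 0],
    [-0.0174, -0.0396, 0],
    [-0.0174, -0.0396, 0],
    [-0.0174, -0.0396, 0],
    [-0.0174, -0.0396, 0],
    [-0.0174, -0.0396, 0],
    [-0.0174, -0.0396, 0],
    [-0.0174, -0.0396, 0],
    [-0.0174, -0.0396, 0]
  ],
  "jaw": [0.06, 0.06, 0.06, 0.06, 0.06, 0.06, 0.06, 0.06, 0.06, 0.06, 0.06, 0.06, 0.06, 0.06],
  "force": 60
}}

```text
time: 1.5
tool_pos: [388.3, 108.6, 205.2]
tool_rot: [3.141, -0.0, 3.141]
contact_force: [1.4, 1.0, -0.9]
width: 0.639
grasp_force: 0.0
```

Request:
{"method": "carry_out", "body": {
  "rot": [
    [0, 0, 0],
    [0, 0, 0],
    [0, 0, 0],
    [0, 0, 0],
    [0, 0, 0],
    [0, 0, 0],
    [0, 0, 0],
    [0, 0, 0],
    [0, 0, 0],
    [0, 0, 0],
    [0, 0, 0],
    [0, 0, 0]
  ],
  "xyz": [
    [-0.0174, -0.0396, 0],
    [-0.0174, -0.0396, 0],
    [-0.0174, -0.0396, 0],
    [-0.0174, -0.0396, 0],
    [-0.0174, -0.0396, 0],
    [-0.0174, -0.0396, 0],
    [-0.0174, -0.0396, 0],
    [-0.0174, -0.0396, 0],
    [-0.0174, -0.0396, 0],
    [-0.0174, -0.0396, 0],
    [0, 0, 0],
    [0, 0, 0]
  ],
  "jaw": [0.06, 0.06, 0.06, 0.06, 0.06, 0.06, 0.06, 0.06, 0.06, 0.06, 0.06, 0.06]
}}

```text
time: 2.7
tool_pos: [561.5, -286.2, 203.7]
tool_rot: [3.139, -0.003, 3.139]
contact_force: [-0.8, 0.0, 0.6]
width: 0.639
grasp_force: 0.0
```

Request:
{"method": "carry_out", "body": {
  "rot": [
    [0, 0, 0],
    [0, 0, 0],
    [0, 0, 0],
    [0, 0, 0],
    [0, 0, 0],
    [0, 0, 0],
    [0, 0, 0],
    [0, 0, 0],
    [0, 0, 0]
  ],
  "xyz": [
    [0, 0, 0.025],
    [0, 0, 0.025],
    [0, 0, 0.025],
    [0, 0, 0.025],
    [0, 0, 0.025],
    [0, 0, 0.02],
    [0, 0, 0.01],
    [0, 0, 0.01],
    [0, 0, 0]
  ],
  "jaw": [0.06, 0.06, 0.06, 0.06, 0.06, 0.06, 0.06, 0.06, 0.06]
}}

```text
time: 3.6
tool_pos: [561.4, -284.8, 39.7]
tool_rot: [3.141, -0.001, 3.141]
contact_force: [0.1, 0.7, 0.1]
width: 0.639
grasp_force: 0.0
```

```bash
python3 - <<'E'
from h import *
s=ctrl.read_camera("scene");t=ctrl.read_camera("top")
a=cv2.resize(s[185:265,220:320],(600,480),interpolation=cv2.INTER_CUBIC);cv2.imwrite("pics/g1.png",a[:,:,::-1])
E
```

```text
(no output)
```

View pics/g1.png

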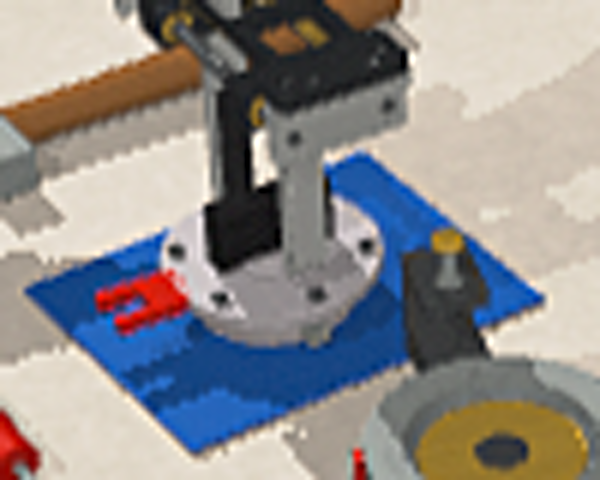

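The fingers straddle the bar, with the tips just above the disc (finger foot at about (305,270) in the crop). I'll go down 2 mm and close.

Request:
{"method": "carry_out", "body": {
  "rot": [
    [0, 0, 0],
    [0, 0, 0],
    [0, 0, 0],
    [0, 0, 0],
    [0, 0, 0],
    [0, 0, 0],
    [0, 0, 0],
    [0, 0, 0],
    [0, 0, 0],
    [0, 0, 0]
  ],
  "xyz": [
    [0, 0, 0.002],
    [0, 0, 0],
    [0, 0, 0],
    [0, 0, 0],
    [0, 0, 0],
    [0, 0, 0],
    [0, 0, 0],
    [0, 0, 0],
    [0, 0, 0],
    [0, 0, 0]
  ],
  "jaw": [0.06, 0, 0, 0, 0, 0, 0, 0, 0, 0],
  "force": 60
}}

```text
time: 4.7
tool_pos: [561.9, -285.3, 38.5]
tool_rot: [3.141, -0.0, 3.141]
contact_force: [-1.8, 2.3, 1.0]
width: 0.166
grasp_force: 60.0
```

Request:
{"method": "carry_out", "body": {
  "rot": [
    [0, 0, 0],
    [0, 0, 0],
    [0, 0, 0],
    [0, 0, 0],
    [0, 0, 0],
    [0, 0, 0],
    [0, 0, 0],
    [0, 0, 0],
    [0, 0, 0],
    [0, 0, 0],
    [0, 0, 0],
    [0, 0, 0.073],
    [0, 0, 0.073],
    [0, 0, 0.073],
    [0, 0, 0.073],
    [0, 0, 0.073],
    [0, 0, 0.073],
    [0, 0, 0],
    [0, 0, 0],
    [0, 0, 0]
  ],
  "xyz": [
    [0, 0, -0.015],
    [0, 0, -0.035],
    [0, 0, -0.035],
    [0, 0, -0.035],
    [0, 0, -0.03],
    [-0.003, 0.04, 0],
    [-0.003, 0.04, 0],
    [-0.003, 0.04, 0],
    [-0.003, 0.04, 0],
    [-0.003, 0.04, 0],
    [-0.0025, 0.0403, 0],
    [0, 0, 0],
    [0, 0, 0],
    [0, 0, 0],
    [0, 0, 0],
    [0, 0, 0],
    [0, 0, 0],
    [0, 0, 0],
    [0, 0, 0],
    [0, 0, 0]
  ],
  "jaw": [0, 0, 0, 0, 0, 0, 0, 0, 0, 0, 0, 0, 0, 0, 0, 0, 0, 0, 0, 0]
}}

```text
time: 6.7
tool_pos: [579.6, -45.7, 188.5]
tool_rot: [-3.141, 0.0, 2.704]
contact_force: [0.3, 0.1, -2.2]
width: 0.165
grasp_force: 60.0
```

```bash
python3 - <<'E'
from h import *
np.set_printoptions(precision=2,suppress=True)
s=ctrl.read_camera("scene");t=ctrl.read_camera("top")
o=[ctrl.get_obs() for _ in range(1)][0]; print(o["tool_pos"],o["tool_rot"])
a=cv2.resize(s[150:310,220:380],(480,480),interpolation=cv2.INTER_CUBIC);b=cv2.resize(t[170:290,270:390],(480,480),interpolation=cv2.INTER_CUBIC)
b=cv2.copyMakeBorder(b,0,0,0,0,0);cv2.imwrite("pics/g2.png",cv2.resize(np.hstack([a,b]),(800,400))[:,:,::-1])
for n,im,r in(("top",t,(270,140,400,300)),("scene",s,(220,140,380,260))):
  for lo,hi in(((0,140,60),(8,255,255)),((172,140,60),(180,255,255))):
    for q in blobs(im,lo,hi,r,8):print(n,*q)
E
```

```text
[579.64 -45.63 188.51] [-3.14  0.    2.7 ]
scene 70 [358.17 224.97] [352 221  14  10]
scene 84 [274.27 229.31] [266 225  16   9]
scene 18 [221.28 257.22] [220 254   5   6]
```

View pics/g2.png

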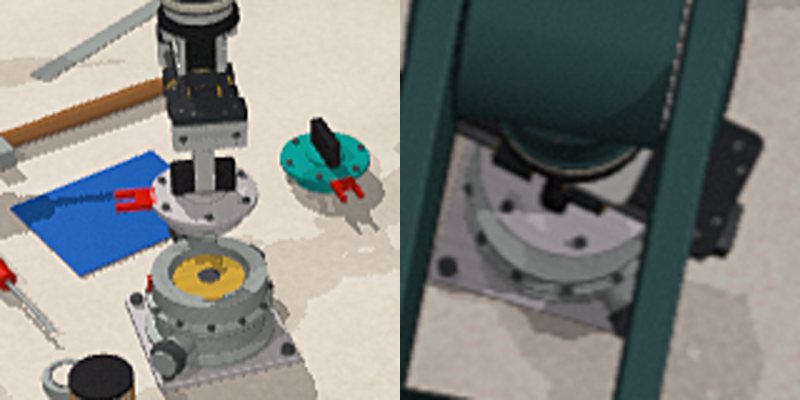

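The cover is held level, with the fork pointing towards the red mark (fork at (135,200) and mark at (150,283) in the left panel). I'll lower it now.

Request:
{"method": "carry_out", "body": {
  "rot": [
    [0, 0, 0],
    [0, 0, 0],
    [0, 0, 0],
    [0, 0, 0],
    [0, 0, 0],
    [0, 0, 0],
    [0, 0, 0]
  ],
  "xyz": [
    [0, 0, 0.02],
    [0, 0, 0.02],
    [0, 0, 0.015],
    [0, 0, 0.005],
    [0, 0, 0.005],
    [0, 0, 0.003],
    [0, 0, 0]
  ],
  "jaw": [0, 0, 0, 0, 0, 0, 0]
}}

```text
time: 7.5
tool_pos: [579.9, -45.6, 120.8]
tool_rot: [3.141, 0.001, 2.703]
contact_force: [-0.4, -0.5, -3.1]
width: 0.162
grasp_force: 60.0
```

Request:
{"method": "carry_out", "body": {
  "rot": [
    [0, 0, 0],
    [0, 0, 0],
    [0, 0, 0],
    [0, 0, 0],
    [0, 0, 0]
  ],
  "xyz": [
    [0, 0, 0.003],
    [0, 0, 0.003],
    [0, 0, 0.003],
    [0, 0, 0],
    [0, 0, 0]
  ],
  "jaw": [0, 0, 0, 0, 0]
}}

```text
time: 8.0
tool_pos: [580.7, -45.6, 118.1]
tool_rot: [3.14, 0.006, 2.703]
contact_force: [-7.0, 2.8, 15.6]
width: 0.169
grasp_force: 60.0
```

Request:
{"method": "carry_out", "body": {
  "rot": [
    [0, 0, 0],
    [0, 0, 0],
    [0, 0, 0]
  ],
  "xyz": [
    [0, 0, -0.008],
    [0, 0, -0.004],
    [0, 0, 0]
  ],
  "jaw": [0, 0, 0]
}}

```text
time: 8.3
tool_pos: [580.0, -45.7, 123.8]
tool_rot: [3.141, 0.001, 2.703]
contact_force: [-0.3, 0.4, -4.8]
width: 0.164
grasp_force: 60.0
```

```bash
python3 - <<'E'
from h import *
np.set_printoptions(precision=2,suppress=True)
s=ctrl.read_camera("scene")
o=ctrl.get_obs(); print(o["tool_pos"],o["tool_rot"],o["contact_force"])
a=cv2.resize(s[200:310,240:370],(780,660)[:1]+(660,),interpolation=cv2.INTER_CUBIC)[:600]
cv2.imwrite("pics/g3.png",a[:,:,::-1]); cv2.imwrite("pics/full3.png",s[:,:,::-1])
c=np.array([579.4,-44.8,0])
# predicted pixels of rim circle & disc for check (crop coords, scale 6)
def crop(p): return (proj("scene",p)-[240,200])*6
for nm,z,r in(("rimtop",85,60),("bore",85,42)):
  pts=np.array([crop(c+[r*np.cos(k),r*np.sin(k),z]) for k in np.linspace(0,2*np.pi,90)]); print(nm,pts.min(0),pts.max(0))
E
```

```text
[579.67 -45.56 123.08] [ 3.14 -0.    2.7 ] [ 0.29  0.16 -3.69]
rimtop [228.96 254.2 ] [509.21 428.38]
bore [271.07 279.02] [467.15 400.89]
```

View pics/g3.png

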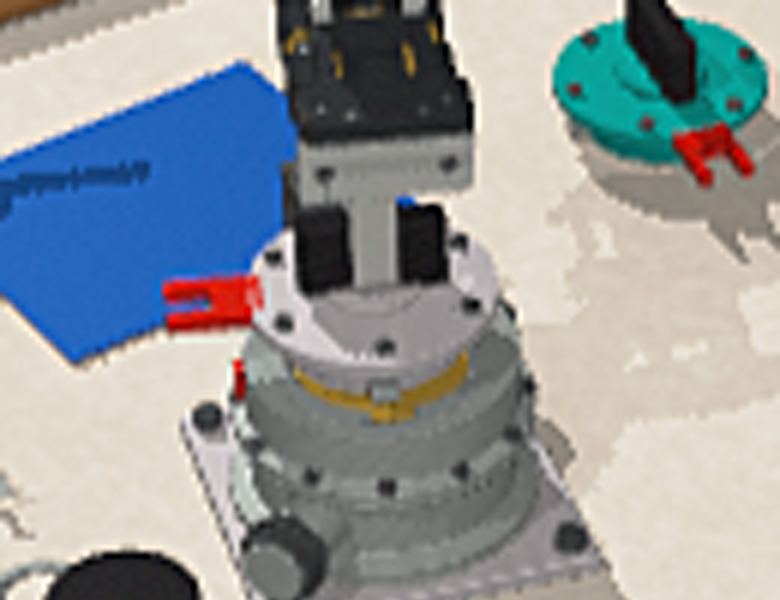

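```bash
python3 - <<'E'
from h import *
np.set_printoptions(precision=1,suppress=True)
th=np.linspace(0,2*np.pi,180)
def box(n,c,r,z):
  p=np.array([proj(n,[c[0]+r*np.cos(k),c[1]+r*np.sin(k),z]) for k in th]); return p.min(0),p.max(0)
for z in(117.9,109.9):print("disc",z,box("scene",(579.7,-45.6),54,z))
a=-.438
print("fork tip",proj("scene",[579.7+88*np.cos(a),-45.6+88*np.sin(a),114]))
print("rim",box("scene",(579.4,-44.8),60,85))
s=cv2.imread("pics/full3.png")[:,:,::-1].copy()
for q in blobs(s,(0,140,60),(8,255,255),(240,235,290,270),8):print(q)
# disc width: bright, low sat rows
g=cv2.cvtColor(s,cv2.COLOR_RGB2HSV)
for r in(246,248,250):print(r,s[r,278:286].mean(1).astype(int),s[r,318:328].mean(1).astype(int))
for r in(258,260,262):print("rim",r,s[r,276:288].mean(1).astype(int),s[r,320:334].mean(1).astype(int))
s0=cv2.imread("pics/scene0.png")[:,:,::-1]
for r in(258,260,262,264):print("rim0",r,s0[r,274:288].mean(1).astype(int),s0[r,320:334].mean(1).astype(int))
print("rim0 col304",s0[238:252,310].mean(1).astype(int))
E
```

```text
disc 117.9 (array([279.7, 233.6]), array([322.2, 259.5]))
disc 109.9 (array([279.8, 236. ]), array([322.2, 262. ]))
fork tip [266.4 250.4]
rim (array([278.2, 242.4]), array([324.9, 271.4]))
(np.int32(92), array([275.7, 250.2]), array([268, 246,  16,   9]))
(np.int32(10), array([279.4, 262.9]), array([279, 260,   2,   6]))
246 [110 103  92 128 102 176 207 202] [208 180 179 179 174 199 198 217 220 220]
248 [ 83  85  79 135 126 141 210 202] [178 186 185 185 177 160 216 227 222 221]
250 [ 86  84  82 135 151 107 214 204] [ 26  19 155 195 123  79 124 211 221 217]
rim 258 [220 219 223 232 168 145 147 147 153 135 129 114] [100 100 101 101 102  95 116 208 204 202 202 199 199 200]
rim 260 [219 224 190  93 106 171 170 168 158 163 168 119] [102 103 101 101 100 107 115 150 207 207 204 198 201 203]
rim 262 [222 223 237  73  36 160 173 158 168 152 154 161] [ 96  96 100 106 124 120  79 122 117 212 205 199 200 201]
rim0 258 [209 207 206 206 208 218 169 152 152 154 150 151 160  91] [151 148 147 151 153 151 155 186 186 186 187 183 184 182]
rim0 260 [204 205 205 208 174  88  95 156 154 154 142 147 154 111] [154 151 150 151 152 154 128 135 191 191 190 185 184 187]
rim0 262 [205 209 208 209 221  69  32 149 158 154 149 144 150 152] [146 142 151 154 155 138  69 111 109 196 189 183 184 183]
rim0 264 [206 208 211 219 186  65  48  73 150 157 154 156 149 152] [153 152 155 157 116  84  67  40  22 115 191 189 191 188]
rim0 col304 [210 203 202 206 209 212 199 138 147 150 142 106 102  99]
```

```bash
python3 - <<'E'
from h import *
np.set_printoptions(precision=1,suppress=True)
a=-.4376; d=np.array([np.cos(a),np.sin(a),0]);n=np.array([-np.sin(a),np.cos(a),0]);c=np.array([579.7,-45.6,0])
hull=[]
for z in(118,110):
  for r in(54,88):
    for w in(-14,14): hull.append(proj("scene",c+d*r+n*w+[0,0,z]))
hull=np.array(hull);print(hull.min(0),hull.max(0),hull)
s=cv2.imread("pics/full3.png")[:,:,::-1].copy()
h=cv2.cvtColor(s,cv2.COLOR_RGB2HSV);m=(cv2.inRange(h,(0,110,50),(10,255,255))|cv2.inRange(h,(170,110,50),(180,255,255)))[240:268,262:290]
for r in m: print(''.join('#' if v else '.' for v in r))
# rim mark predicted
b=-.4385; e=np.array([579.4+62*np.cos(b),-44.8+62*np.sin(b),80]);print("mark pred",proj("scene",e))
# rim bottom (front) edge predicted bolts etc: col profile of rim top front edge
s0=cv2.imread("pics/scene0.png")[:,:,::-1]
print("col304 244..",s0[240:284,304].mean(1).astype(int)); print("rim pred col304 rows",242.4,271.4,"bore",200+279/6,200+401/6)
E
```

```text
[265.9 244.6] [280.3 255. ] [[279.3 244.6]
 [280.2 251.3]
 [265.9 245.8]
 [266.7 252.5]
 [279.4 247.1]
 [280.3 253.8]
 [266.1 248.3]
 [266.8 255. ]]
............................
............................
............................
............................
............................
............................
..............##.####.......
.....################.......
.....#################......
......################......
.............#########......
.............#######........
......##############........
......##############........
......###########.#.........
......#.....................
............................
............................
............................
............................
.................##.........
.................##.........
.................##.........
.................##.........
.................##.........
.................##.........
.................#..........
............................
mark pred [277.5 260.1]
col304 244.. [209 201 205 205 142 101 110 104 105 106 110 110  95  98  94 110 128  72
  71  74  71  67  76 110 135 134 134 138 133 111 111 162 150 115 110 107
 111 113 111 103  54  42  70 114]
rim pred col304 rows 242.4 271.4 bore 246.5 266.8333333333333
```

Request:
{"method": "carry_out", "body": {
  "rot": [
    [0, 0, 0],
    [0, 0, 0],
    [0, 0, 0],
    [0, 0, 0],
    [0, 0, 0],
    [0, 0, 0]
  ],
  "xyz": [
    [0.0017, 0.0012, 0],
    [0, 0, 0.003],
    [0, 0, 0.003],
    [0, 0, 0.002],
    [0, 0, 0],
    [0, 0, 0]
  ],
  "jaw": [0, 0, 0, 0, 0, 0]
}}

```text
time: 8.95
tool_pos: [578.6, -43.7, 115.3]
tool_rot: [3.142, -0.0, 2.703]
contact_force: [0.1, 0.4, -3.6]
width: 0.169
grasp_force: 60.0
```

```bash
python3 - <<'E'
from h import *
np.set_printoptions(precision=2,suppress=True)
o=ctrl.get_obs(); print(o["tool_pos"],o["tool_rot"],o["contact_force"],o["torque"])
E
```

```text
[578.57 -43.75 115.28] [ 3.14 -0.    2.7 ] [ 0.06  0.37 -3.58] [ 0.02 -0.01 -0.04]
```

Past the earlier contact height with no load, so the plug has entered. I'll keep going down.

Request:
{"method": "carry_out", "body": {
  "rot": [
    [0, 0, 0],
    [0, 0, 0],
    [0, 0, 0],
    [0, 0, 0],
    [0, 0, 0]
  ],
  "xyz": [
    [0, 0, 0.003],
    [0, 0, 0.003],
    [0, 0, 0.002],
    [0, 0, 0],
    [0, 0, 0]
  ],
  "jaw": [0, 0, 0, 0, 0]
}}

```text
time: 9.45
tool_pos: [579.1, -43.9, 108.4]
tool_rot: [3.141, 0.001, 2.703]
contact_force: [0.7, 0.4, 1.0]
width: 0.163
grasp_force: 60.0
```

Request:
{"method": "carry_out", "body": {
  "rot": [
    [0, 0, 0],
    [0, 0, 0],
    [0, 0, 0],
    [0, 0, 0],
    [0, 0, 0],
    [0, 0, 0]
  ],
  "xyz": [
    [0, 0, 0.003],
    [0, 0, 0.003],
    [0, 0, 0.003],
    [0, 0, 0.001],
    [0, 0, 0],
    [0, 0, 0]
  ],
  "jaw": [0, 0, 0, 0, 0, 0]
}}

```text
time: 10.05
tool_pos: [579.2, -43.9, 99.8]
tool_rot: [3.141, 0.002, 2.703]
contact_force: [-2.8, -0.3, 9.0]
width: 0.164
grasp_force: 60.0
```

Request:
{"method": "carry_out", "body": {
  "rot": [
    [0, 0, 0],
    [0, 0, 0],
    [0, 0, 0],
    [0, 0, 0]
  ],
  "xyz": [
    [0, 0, 0.0015],
    [0, 0, 0.001],
    [0, 0, 0],
    [0, 0, 0]
  ],
  "jaw": [0, 0, 0, 0]
}}

```text
time: 10.45
tool_pos: [579.2, -43.9, 98.4]
tool_rot: [3.141, 0.003, 2.703]
contact_force: [-4.2, 0.6, 11.9]
width: 0.168
grasp_force: 60.0
```

Request:
{"method": "carry_out", "body": {
  "rot": [
    [0, 0, 0.05],
    [0, 0, 0.1],
    [0, 0, 0.1],
    [0, 0, 0.1],
    [0, 0, 0]
  ],
  "xyz": [
    [0, 0, 0],
    [0, 0, 0],
    [0, 0, 0],
    [0, 0, 0],
    [0, 0, 0]
  ],
  "jaw": [0, 0, 0, 0, 0]
}}

```text
time: 10.95
tool_pos: [580.1, -43.4, 98.5]
tool_rot: [3.138, 0.003, 2.352]
contact_force: [-1.5, 2.0, 12.0]
width: 0.165
grasp_force: 60.0
```

```bash
python3 - <<'E'
from h import *
np.set_printoptions(precision=2,suppress=True)
o=ctrl.get_obs(); print(o["tool_pos"],o["tool_rot"],o["contact_force"],o["torque"])
E
```

```text
[580.12 -43.37  98.55] [3.14 0.   2.35] [-1.51  2.01 12.  ] [ 0.24  0.63 -0.02]
```

Request:
{"method": "carry_out", "body": {
  "rot": [
    [0, 0, 0.1],
    [0, 0, 0.1],
    [0, 0, 0.1],
    [0, 0, 0.1],
    [0, 0, 0.1],
    [0, 0, 0.1],
    [0, 0, 0.1],
    [0, 0, 0.1],
    [0, 0, 0.1],
    [0, 0, 0.1],
    [0, 0, 0.045],
    [0, 0, 0],
    [0, 0, 0]
  ],
  "xyz": [
    [0, 0, 0],
    [0, 0, 0],
    [0, 0, 0],
    [0, 0, 0],
    [0, 0, 0],
    [0, 0, 0],
    [0, 0, 0],
    [0, 0, 0],
    [0, 0, 0],
    [0, 0, 0],
    [0, 0, 0],
    [0, 0, 0],
    [0, 0, 0]
  ],
  "jaw": [0, 0, 0, 0, 0, 0, 0, 0, 0, 0, 0, 0, 0]
}}

```text
time: 12.25
tool_pos: [580.1, -43.4, 98.5]
tool_rot: [3.137, -0.001, 1.308]
contact_force: [-2.8, 1.2, 12.0]
width: 0.167
grasp_force: 60.0
```

```bash
python3 - <<'E'
from h import *
np.set_printoptions(precision=2,suppress=True)
o=ctrl.get_obs(); print(o["tool_pos"],o["tool_rot"],o["contact_force"],o["torque"])
E
```

```text
[580.08 -43.37  98.53] [ 3.14 -0.    1.31] [-2.81  1.21 11.97] [0.31 0.72 0.05]
```

Request:
{"method": "carry_out", "body": {
  "rot": [
    [0, 0, 0],
    [0, 0, 0],
    [0, 0, 0],
    [0, 0, 0],
    [0, 0, 0],
    [0, 0, 0]
  ],
  "xyz": [
    [0, 0, -0.002],
    [0, 0, -0.002],
    [0, 0, -0.002],
    [0, 0, -0.002],
    [0, 0, 0],
    [0, 0, 0]
  ],
  "jaw": [0, 0, 0, 0, 0, 0]
}}

```text
time: 12.85
tool_pos: [579.9, -43.4, 104.2]
tool_rot: [3.138, -0.001, 1.308]
contact_force: [2.2, 0.7, 6.6]
width: 0.165
grasp_force: 60.0
```

```bash
python3 - <<'E'
from h import *
np.set_printoptions(precision=2,suppress=True)
s=ctrl.read_camera("scene")
o=ctrl.get_obs(); print(o["tool_pos"],o["tool_rot"],o["contact_force"],o["torque"])
t=ctrl.read_camera("top");cv2.imwrite("pics/full4.png",s[:,:,::-1])
cv2.imwrite("pics/g4.png",cv2.resize(s[190:300,240:370],(709,600),interpolation=cv2.INTER_CUBIC)[:,:,::-1])
E
```

```text
[579.94 -43.39 104.19] [ 3.14 -0.    1.31] [0.39 1.8  5.5 ] [ 0.26 -0.23  0.03]
```

View pics/g4.png

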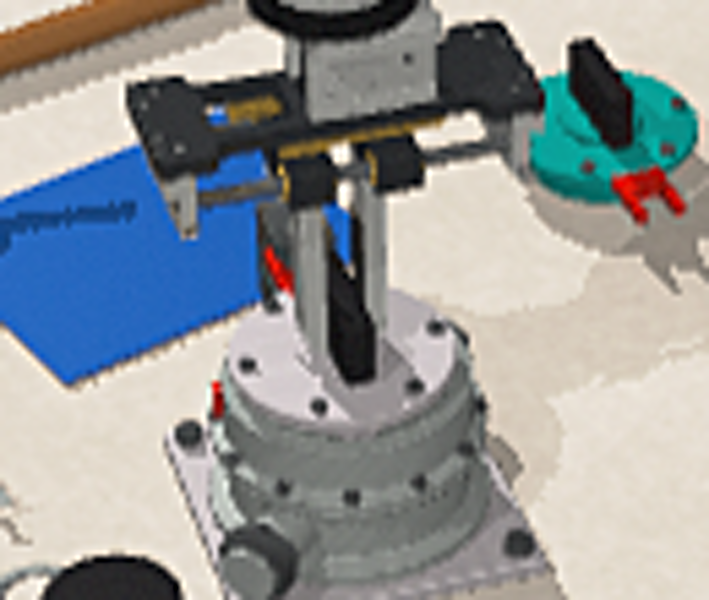

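Request:
{"method": "carry_out", "body": {
  "rot": [
    [0, 0, 0],
    [0, 0, 0],
    [0, 0, 0],
    [0, 0, 0],
    [0, 0, 0],
    [0, 0, 0],
    [0, 0, 0],
    [0, 0, 0],
    [0, 0, 0],
    [0, 0, 0],
    [0, 0, 0],
    [0, 0, 0]
  ],
  "xyz": [
    [0, 0, -0.0015],
    [0, 0, 0],
    [0, 0, 0],
    [0, 0, 0],
    [0, 0, 0],
    [0, 0, -0.015],
    [0, 0, -0.03],
    [0, 0, -0.03],
    [0, 0, -0.03],
    [0, 0, -0.03],
    [0, 0, -0.01],
    [0, 0, 0]
  ],
  "jaw": [0, 0.04, 0.04, 0.04, 0.04, 0.04, 0.04, 0.04, 0.04, 0.05, 0.05, 0.05]
}}

```text
time: 14.15
tool_pos: [579.5, -43.9, 252.2]
tool_rot: [3.137, -0.001, 1.308]
contact_force: [0.1, -0.1, 0.1]
width: 0.532
grasp_force: 0.0
```

```bash
python3 - <<'E'
from h import *
np.set_printoptions(precision=2,suppress=True)
o=ctrl.get_obs(); print(o["tool_pos"],o["tool_rot"],o["joint_positions"],o["time"])
t=ctrl.read_camera("top");s=ctrl.read_camera("scene");cv2.imwrite("pics/s5.png",s[:,:,::-1]);cv2.imwrite("pics/t5.png",t[:,:,::-1])
for k in ((140.5,257.5),): print("head",onz("top",*k,88))
h=cv2.cvtColor(t,cv2.COLOR_RGB2HSV);m=cv2.inRange(h,(5,60,90),(17,200,255))
L=[];R=[]
for r in range(270,300):
  c=np.flatnonzero(m[r,110:170])+110
  if len(c)>6: L.append(onz("top",c[0]-.5,r,59)[:2]);R.append(onz("top",c[-1]+.5,r,59)[:2])
for nm,e in(("L",L),("R",R)):
  e=np.array(e);p=np.polyfit(e[:,0],e[:,1],1);print(nm,p,np.arctan(p[0]),e.mean(0),"y at x=460",np.polyval(p,460))
for q in blobs(s,(20,120,80),(34,255,255),(350,300,520,400)):print(q)
E
```

```text
[579.52 -43.92 252.23] [ 3.14 -0.    1.31] [-0.17  0.15  1.21  0.    1.78  0.09] 14.15
head [506.5  320.65  88.  ]
L [ -0.2  435.37] -0.19708518651905632 [451.78 345.16] y at x=460 343.51505572571256
R [ -0.24 426.43] -0.23197586057027478 [452.25 319.6 ] y at x=460 317.7669985821799
(np.int32(294), array([417.62, 333.97]), array([408, 325,  20,  19]))
(np.int32(116), array([414.39, 359.56]), array([405, 350,  20,  15]))
```

Request:
{"method": "carry_out", "body": {
  "rot": [
    [0, 0, -0.135],
    [0, 0, -0.135],
    [0, 0, -0.135],
    [0, 0, -0.135],
    [0, 0, -0.135],
    [0, 0, -0.135],
    [0, 0, -0.135],
    [0, 0, -0.135],
    [0, 0, -0.135],
    [0, 0, -0.135],
    [0, 0, -0.135],
    [0, 0, -0.134],
    [0, 0, 0]
  ],
  "xyz": [
    [0, 0, 0],
    [0, 0, 0],
    [0, 0, 0],
    [0, 0, 0],
    [0, 0, 0],
    [0, 0, 0],
    [0, 0, 0],
    [0, 0, 0],
    [0, 0, 0],
    [0, 0, 0],
    [0, 0, 0],
    [0, 0, 0],
    [0, 0, 0]
  ],
  "jaw": [0.05, 0.05, 0.05, 0.05, 0.05, 0.05, 0.05, 0.05, 0.05, 0.05, 0.05, 0.05, 0.05]
}}

```text
time: 15.55
tool_pos: [577.7, -43.6, 246.8]
tool_rot: [-3.141, -0.005, 2.926]
contact_force: [0.2, 0.7, -0.5]
width: 0.536
grasp_force: 0.0
```

Request:
{"method": "carry_out", "body": {
  "rot": [
    [0, 0, 0],
    [0, 0, 0],
    [0, 0, 0],
    [0, 0, 0],
    [0, 0, 0],
    [0, 0, 0],
    [0, 0, 0],
    [0, 0, 0],
    [0, 0, 0],
    [0, 0, 0],
    [0, 0, 0],
    [0, 0, 0],
    [0, 0, 0],
    [0, 0, 0],
    [0, 0, 0],
    [0, 0, 0]
  ],
  "xyz": [
    [0.0192, 0.0342, 0],
    [0.0192, 0.0342, 0],
    [0.0192, 0.0342, 0],
    [0.0192, 0.0342, 0],
    [0.0192, 0.0342, 0],
    [0.0192, 0.0342, 0],
    [0.0192, 0.0342, 0],
    [0.0192, 0.0342, 0],
    [0.0192, 0.0342, 0],
    [0.0192, 0.0342, 0],
    [0, 0, 0.03],
    [0, 0, 0.03],
    [0, 0, 0.03],
    [0, 0, 0.03],
    [0, 0, 0],
    [0, 0, 0]
  ],
  "jaw": [0.05, 0.05, 0.05, 0.05, 0.05, 0.05, 0.05, 0.05, 0.05, 0.05, 0.05, 0.05, 0.05, 0.05, 0.05, 0.05]
}}

```text
time: 17.15
tool_pos: [463.3, 330.9, 128.6]
tool_rot: [-3.14, -0.002, 2.925]
contact_force: [-0.1, 0.6, 1.2]
width: 0.533
grasp_force: 0.0
```

```bash
python3 - <<'E'
from h import *
np.set_printoptions(precision=2,suppress=True)
s=ctrl.read_camera("scene");t=ctrl.read_camera("top")
o=ctrl.get_obs(); print(o["tool_pos"],o["tool_rot"])
a=cv2.resize(s[240:390,350:510],(400,375),interpolation=cv2.INTER_CUBIC);b=cv2.resize(s[190:290,245:352],(400,375),interpolation=cv2.INTER_CUBIC)
cv2.imwrite("pics/g5.png",np.hstack([a,b])[:,:,::-1])
E
```

```text
[464.84 331.78 131.33] [3.14 0.   2.93]
```

View pics/g5.png

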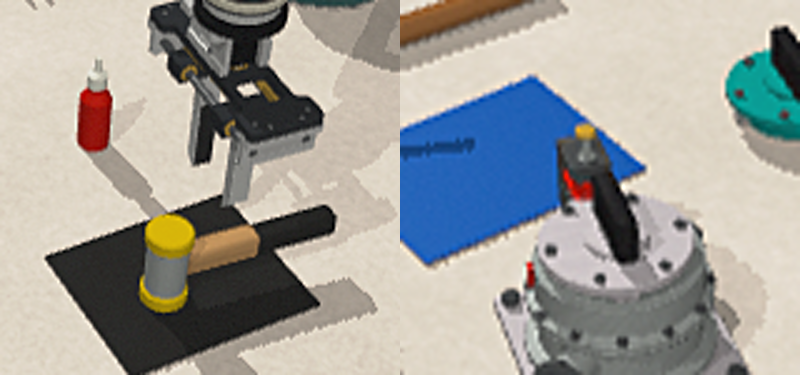

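The cover is seated with its red fork under the lug (right panel, fork at (578,183), pin head at (585,131)). The gripper is lined up over the mallet handle, so I'll go down and take it.

Request:
{"method": "carry_out", "body": {
  "rot": [
    [0, 0, 0],
    [0, 0, 0],
    [0, 0, 0],
    [0, 0, 0],
    [0, 0, 0],
    [0, 0, 0],
    [0, 0, 0],
    [0, 0, 0],
    [0, 0, 0],
    [0, 0, 0],
    [0, 0, 0],
    [0, 0, 0],
    [0, 0, 0]
  ],
  "xyz": [
    [0, 0, 0.025],
    [0, 0, 0.025],
    [0, 0, 0.025],
    [0, 0, 0.018],
    [0, 0, 0.01],
    [0, 0, 0],
    [0, 0, 0],
    [0, 0, 0],
    [0, 0, 0],
    [0, 0, 0],
    [0, 0, 0],
    [0, 0, 0],
    [0, 0, 0]
  ],
  "jaw": [0.05, 0.05, 0.05, 0.05, 0.05, 0.05, 0, 0, 0, 0, 0, 0, 0],
  "force": 60
}}

```text
time: 18.55
tool_pos: [464.4, 332.1, 27.6]
tool_rot: [3.14, 0.001, 2.927]
contact_force: [-1.3, 1.6, 5.2]
width: 0.233
grasp_force: 59.6
```

Request:
{"method": "carry_out", "body": {
  "rot": [
    [0, 0, 0],
    [0, 0, 0],
    [0, 0, 0]
  ],
  "xyz": [
    [0, 0, 0],
    [0, 0, -0.01],
    [0, 0, 0]
  ],
  "jaw": [0, 0, 0]
}}

```text
time: 18.85
tool_pos: [463.7, 330.7, 36.3]
tool_rot: [-3.14, -0.001, 2.927]
contact_force: [0.7, -0.2, -3.9]
width: 0.23
grasp_force: 59.6
```

Request:
{"method": "carry_out", "body": {
  "rot": [
    [0, 0, 0],
    [0, 0, 0],
    [0, 0, 0],
    [0, 0, 0],
    [0, 0, 0],
    [0, 0, 0],
    [0, 0, 0],
    [0, 0, 0],
    [0, 0, 0],
    [0, 0, 0],
    [0, 0, 0],
    [0, 0, 0],
    [0, 0, 0],
    [0, 0, 0],
    [0, 0, 0],
    [0, 0, 0],
    [0, 0, 0],
    [0, 0, 0],
    [0, 0, 0],
    [0, 0, 0]
  ],
  "xyz": [
    [0, 0, -0.02],
    [0, 0, -0.03],
    [0, 0, -0.03],
    [0, 0, -0.03],
    [0, 0, -0.03],
    [0, 0, -0.025],
    [-0.011, -0.03, 0],
    [-0.011, -0.03, 0],
    [-0.011, -0.03, 0],
    [-0.011, -0.03, 0],
    [-0.011, -0.03, 0],
    [-0.011, -0.03, 0],
    [-0.011, -0.03, 0],
    [-0.011, -0.03, 0],
    [-0.011, -0.03, 0],
    [-0.011, -0.03, 0],
    [-0.011, -0.03, 0],
    [-0.011, -0.03, 0],
    [-0.011, -0.03, 0],
    [-0.011, -0.0285, 0]
  ],
  "jaw": [0, 0, 0, 0, 0, 0, 0, 0, 0, 0, 0, 0, 0, 0, 0, 0, 0, 0, 0, 0]
}}

```text
time: 20.85
tool_pos: [524.1, -111.9, 199.7]
tool_rot: [-3.141, -0.004, 2.926]
contact_force: [0.1, 0.2, -4.1]
width: 0.229
grasp_force: 59.6
```

Request:
{"method": "carry_out", "body": {
  "rot": [
    [0, 0, 0],
    [0, 0, 0],
    [0, 0, 0],
    [0, 0, 0]
  ],
  "xyz": [
    [0, 0, 0.015],
    [0, 0, 0.007],
    [0, 0, 0],
    [0, 0, 0]
  ],
  "jaw": [0, 0, 0, 0]
}}

```text
time: 21.25
tool_pos: [524.7, -109.3, 178.7]
tool_rot: [3.141, -0.002, 2.928]
contact_force: [0.1, -0.3, -3.1]
width: 0.234
grasp_force: 59.6
```

```bash
python3 - <<'E'
from h import *
np.set_printoptions(precision=2,suppress=True)
s=ctrl.read_camera("scene");t=ctrl.read_camera("top")
o=ctrl.get_obs(); print(o["tool_pos"],o["tool_rot"],o["contact_force"],o["torque"])
a=cv2.resize(s[140:300,220:380],(480,480),interpolation=cv2.INTER_CUBIC);b=cv2.resize(t[170:290,300:380],(320,480),interpolation=cv2.INTER_CUBIC)
cv2.imwrite("pics/g6.png",np.hstack([a,b])[:,:,::-1])
E
```

```text
[ 525.36 -109.58  179.93] [3.14 0.   2.93] [-0.03  0.09 -3.95] [ 0.05  0.17 -0.01]
```

View pics/g6.png

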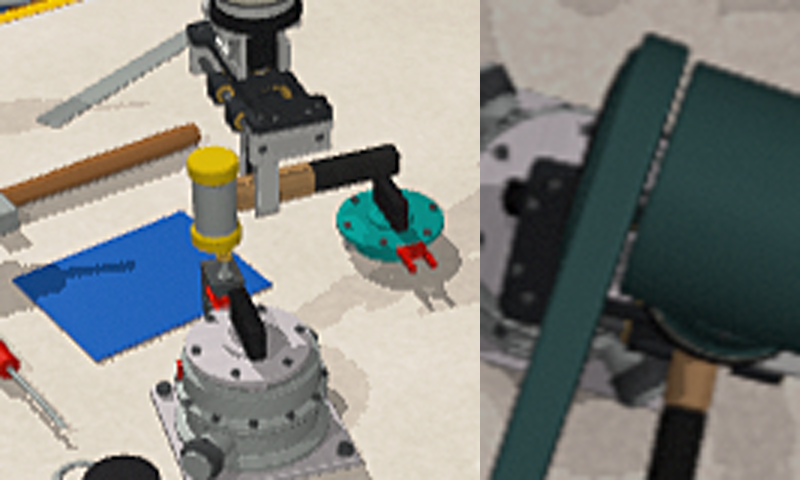

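The mallet head hangs upright over the pin head: lower face at (217,237) and pin at (223,265), left panel. I'll press slowly. The ten views are used, so from here I go by numbers.

Request:
{"method": "carry_out", "body": {
  "rot": [
    [0, 0, 0],
    [0, 0, 0],
    [0, 0, 0],
    [0, 0, 0],
    [0, 0, 0],
    [0, 0, 0],
    [0, 0, 0]
  ],
  "xyz": [
    [0, 0, 0.006],
    [0, 0, 0.005],
    [0, 0, 0.004],
    [0, 0, 0.004],
    [0, 0, 0.004],
    [0, 0, 0.003],
    [0, 0, 0]
  ],
  "jaw": [0, 0, 0, 0, 0, 0, 0]
}}

```text
time: 22.05
tool_pos: [525.0, -110.2, 153.9]
tool_rot: [3.141, -0.0, 2.927]
contact_force: [-3.8, 1.3, 3.8]
width: 0.227
grasp_force: 59.6
```

```bash
cat > o.py <<'E'
from h import *
np.set_printoptions(precision=2,suppress=True)
o=ctrl.get_obs(); print(o["tool_pos"],o["tool_rot"],o["contact_force"],o["torque"])
E
python3 o.py
```

```text
[ 524.98 -110.18  153.89] [ 3.14 -0.    2.93] [-3.8   1.34  3.75] [0.41 0.78 0.03]
```

Request:
{"method": "carry_out", "body": {
  "rot": [
    [0, 0, 0],
    [0, 0, 0],
    [0, 0, 0],
    [0, 0, 0],
    [0, 0, 0],
    [0, 0, 0]
  ],
  "xyz": [
    [0, 0, 0.003],
    [0, 0, 0.003],
    [0, 0, 0.003],
    [0, 0, 0.002],
    [0, 0, 0],
    [0, 0, 0]
  ],
  "jaw": [0, 0, 0, 0, 0, 0]
}}

```text
time: 22.65
tool_pos: [525.2, -110.3, 143.5]
tool_rot: [3.141, 0.001, 2.927]
contact_force: [-6.2, 2.8, 8.6]
width: 0.23
grasp_force: 59.6
```

```bash
python3 o.py; python3 - <<'E'
from h import *
s=ctrl.read_camera("scene");cv2.imwrite("pics/s7.png",s[:,:,::-1])
for q in blobs(s,(20,110,80),(34,255,255),(260,170,340,245)):print(q)
a=cv2.imread("pics/g6.png")  # left panel of g6 = s[140:300,220:380] x3
a=cv2.resize(a[:,:480],(160,160),interpolation=cv2.INTER_AREA)[:,:,::-1].copy()
for q in blobs(a,(20,110,80),(34,255,255),(40,30,120,105)):print("before",q[0],q[1]+[220,140],q[2])
E
```

```text
[ 525.25 -110.3   143.48] [3.14 0.   2.93] [-6.24  2.78  8.59] [0.53 1.04 0.05]
(np.int32(188), array([290.7287234, 206.25     ]), array([283, 200,  17,  14]))
(np.int32(94), array([292.        , 231.18085106]), array([284, 225,  16,  11]))
before 194 [290.51546392 194.87628866] [62 49 18 13]
before 101 [292.18811881 220.53465347] [64 74 17 13]
```

```bash
cat > tilt.py <<'E'
from h import *
ax=np.array([.977,-.213,0]);z=np.array([0,0,1.])
def faces(tcp,th):
    G=np.array(tcp)+[0,0,18.4]; a=ax*np.cos(th)+z*np.sin(th); u=z*np.cos(th)-ax*np.sin(th)
    H=G+a*43.3; return H,H+42*u,H-37*u   # top face; yellow band below
if __name__=="__main__":
    H,T,B=faces((525.3,-109.7,179.5),0); bT=proj("scene",T)-[290.5,194.9]; bB=proj("scene",B)-[292.2,220.5]; print("bias",bT,bB)
    for th in(0,.1,.15,.2,.25,.3):
        H,T,B=faces((525.2,-110.3,143.5),th); print(th,proj("scene",T)-bT,proj("scene",B)-bB,"bottom z",(H-42*(z*np.cos(th)-ax*np.sin(th)))[2])
    print("seen 290.7 206.25 / 292.0 231.2")
E
python3 tilt.py
```

```text
bias [-1.84380404 -3.80947596] [-2.41855657 -3.53236598]
0 [290.9354626  206.76272908] [292.60769676 231.67068016] bottom z 119.9
0.1 [292.52480225 205.06746214] [291.2833068  230.55040187] bottom z 124.43261199913056
0.15 [293.3782304  204.26344265] [290.68019625 229.93574515] bottom z 126.84228586279309
0.2 [294.26786481 203.49143851] [290.11867705 229.28657772] bottom z 129.339585754094
0.25 [295.19134488 202.75354583] [289.60028737 228.60439444] bottom z 131.91826972387378
0.3 [296.14620983 202.05176553] [289.12646874 227.89078259] bottom z 134.57189240516055
seen 290.7 206.25 / 292.0 231.2
```

The geometry shows tilt of about 0.02, so the mallet hasn't slipped and the face is at about 120.5 mm. I'll press a little more to confirm it's home.

Request:
{"method": "carry_out", "body": {
  "rot": [
    [0, 0, 0],
    [0, 0, 0],
    [0, 0, 0],
    [0, 0, 0]
  ],
  "xyz": [
    [0, 0, 0.002],
    [0, 0, 0.002],
    [0, 0, 0],
    [0, 0, 0]
  ],
  "jaw": [0, 0, 0, 0]
}}

```text
time: 23.1
tool_pos: [525.2, -110.3, 143.2]
tool_rot: [-3.141, 0.003, 2.927]
contact_force: [-12.3, 3.5, 20.3]
width: 0.234
grasp_force: 59.6
```

```bash
python3 o.py; python3 - <<'E'
from h import *
s=ctrl.read_camera("scene")
for q in blobs(s,(20,110,80),(34,255,255),(260,170,340,245)):print(q)
E
```

```text
[ 525.2  -110.29  143.22] [-3.14  0.    2.93] [-12.33   3.49  20.31] [0.79 1.96 0.  ]
(np.int32(191), array([290.81151832, 206.27748691]), array([283, 200,  17,  14]))
(np.int32(93), array([291.97849462, 231.13978495]), array([284, 225,  16,  11]))
```

A 24 N push moves it no further, so the pin is home. Now I'll lift and carry the mallet back.

Request:
{"method": "carry_out", "body": {
  "rot": [
    [0, 0, 0],
    [0, 0, 0],
    [0, 0, 0],
    [0, 0, 0],
    [0, 0, 0],
    [0, 0, 0],
    [0, 0, 0],
    [0, 0, 0],
    [0, 0, 0],
    [0, 0, 0],
    [0, 0, 0],
    [0, 0, 0],
    [0, 0, 0],
    [0, 0, 0],
    [0, 0, 0],
    [0, 0, 0],
    [0, 0, 0],
    [0, 0, 0],
    [0, 0, 0]
  ],
  "xyz": [
    [0, 0, -0.006],
    [0, 0, -0.02],
    [0, 0, -0.03],
    [0, 0, -0.005],
    [0.011, 0.03, 0],
    [0.011, 0.03, 0],
    [0.011, 0.03, 0],
    [0.011, 0.03, 0],
    [0.011, 0.03, 0],
    [0.011, 0.03, 0],
    [0.011, 0.03, 0],
    [0.011, 0.03, 0],
    [0.011, 0.03, 0],
    [0.011, 0.03, 0],
    [0.011, 0.03, 0],
    [0.011, 0.03, 0],
    [0.011, 0.03, 0],
    [0.011, 0.0285, 0],
    [0, 0, 0]
  ],
  "jaw": [0, 0, 0, 0, 0, 0, 0, 0, 0, 0, 0, 0, 0, 0, 0, 0, 0, 0, 0]
}}

```text
time: 25.05
tool_pos: [462.8, 334.7, 196.1]
tool_rot: [3.142, -0.003, 2.931]
contact_force: [-0.6, -1.2, -4.7]
width: 0.23
grasp_force: 59.6
```

```bash
python3 o.py; python3 - <<'E'
from h import *
s=ctrl.read_camera("scene");s0=cv2.imread("pics/s5.png")[:,:,::-1].copy()
for im in(s0,s):
  for q in blobs(im,(14,80,60),(34,255,255),(275,205,315,250),4):print("pinhead",q)
print("pin rows for z",[proj("scene",(559.6,-118.8,z)) for z in(138,118)])
E
```

```text
[462.76 334.67 196.1 ] [ 3.14 -0.    2.93] [-0.56 -1.19 -4.71] [ 0.06  0.14 -0.01]
pinhead (np.int32(17), array([294.05882353, 224.76470588]), array([292, 223,   5,   4]))
pinhead (np.int32(24), array([294.5       , 230.41666667]), array([292, 228,   6,   5]))
pin rows for z [array([292.75910875, 223.23546568]), array([293.0089981, 229.4361979])]
```

The pin head sank about 6 px, roughly 19 mm, so it's home. Now I'll put the mallet down.

Request:
{"method": "carry_out", "body": {
  "rot": [
    [0, 0, 0],
    [0, 0, 0],
    [0, 0, 0],
    [0, 0, 0],
    [0, 0, 0],
    [0, 0, 0],
    [0, 0, 0],
    [0, 0, 0]
  ],
  "xyz": [
    [0, 0, 0.03],
    [0, 0, 0.03],
    [0, 0, 0.03],
    [0, 0, 0.03],
    [0, 0, 0.025],
    [0, 0, 0.015],
    [0, 0, 0.004],
    [0, 0, 0]
  ],
  "jaw": [0, 0, 0, 0, 0, 0, 0, 0]
}}

```text
time: 25.9
tool_pos: [464.1, 330.8, 35.0]
tool_rot: [-3.141, -0.0, 2.926]
contact_force: [-0.0, -0.1, -3.1]
width: 0.227
grasp_force: 59.6
```

Request:
{"method": "carry_out", "body": {
  "rot": [
    [0, 0, 0],
    [0, 0, 0],
    [0, 0, 0]
  ],
  "xyz": [
    [0, 0, 0],
    [0, 0, 0.002],
    [0, 0, 0]
  ],
  "jaw": [0, 0, 0]
}}

```text
time: 26.2
tool_pos: [464.6, 331.7, 34.6]
tool_rot: [3.14, 0.002, 2.927]
contact_force: [0.2, -0.1, -4.3]
width: 0.232
grasp_force: 59.6
```

Request:
{"method": "carry_out", "body": {
  "rot": [
    [0, 0, 0],
    [0, 0, 0],
    [0, 0, 0],
    [0, 0, 0],
    [0, 0, 0]
  ],
  "xyz": [
    [0, 0, 0.003],
    [0, 0, 0.002],
    [0, 0, 0.001],
    [0, 0, 0],
    [0, 0, 0]
  ],
  "jaw": [0, 0, 0, 0, 0]
}}

```text
time: 26.7
tool_pos: [463.8, 331.4, 27.7]
tool_rot: [3.141, -0.0, 2.927]
contact_force: [-1.3, -0.1, -0.7]
width: 0.225
grasp_force: 59.6
```

Request:
{"method": "carry_out", "body": {
  "rot": [
    [0, 0, 0],
    [0, 0, 0],
    [0, 0, 0],
    [0, 0, 0],
    [0, 0, 0],
    [0, 0, 0],
    [0, 0, 0],
    [0, 0, 0],
    [0, 0, 0],
    [0, 0, 0],
    [0, 0, 0],
    [0, 0, 0],
    [0, 0, 0],
    [0, 0, 0]
  ],
  "xyz": [
    [0, 0, 0.0005],
    [0, 0, 0],
    [0, 0, 0],
    [0, 0, 0],
    [0, 0, 0],
    [0, 0, 0],
    [0, 0, -0.015],
    [0, 0, -0.03],
    [0, 0, -0.03],
    [0, 0, -0.03],
    [0, 0, -0.03],
    [0, 0, -0.03],
    [0, 0, 0],
    [0, 0, 0]
  ],
  "jaw": [0, 0.03, 0.05, 0.05, 0.05, 0.05, 0.05, 0.05, 0.05, 0.05, 0.05, 0.05, 0.05, 0.05]
}}

```text
time: 28.1
tool_pos: [464.3, 331.6, 193.4]
tool_rot: [3.14, 0.002, 2.927]
contact_force: [-0.3, 0.5, -0.6]
width: 0.532
grasp_force: 0.0
```

```bash
python3 o.py; python3 - <<'E'
from h import *
s=ctrl.read_camera("scene")
for q in blobs(s,(20,120,80),(34,255,255),(350,300,520,400)):print("mallet",q)
for q in blobs(s,(14,80,60),(34,255,255),(275,205,315,250),4):print("pin",q)
# bystanders unchanged? compare with the start picture
s0=cv2.imread("pics/scene0.png")[:,:,::-1]; d=cv2.absdiff(s,np.ascontiguousarray(s0)).max(2)>60
n,l,st,c=cv2.connectedComponentsWithStats(cv2.morphologyEx(d.astype(np.uint8),cv2.MORPH_OPEN,np.ones((3,3))))
for k in range(1,n):
  if st[k,4]>25: print(st[k])
E
```

```text
[464.32 331.56 193.36] [3.14 0.   2.93] [-0.34  0.54 -0.63] [-0.01  0.01 -0.02]
mallet (np.int32(294), array([417.43197279, 333.37414966]), array([408, 325,  20,  18]))
mallet (np.int32(116), array([414.39655172, 358.96551724]), array([405, 350,  20,  15]))
pin (np.int32(25), array([294.4 , 230.36]), array([292, 228,   6,   5]))
[509  76  38  90 627]
[521  81  12  13  87]
[471  89  22   7  92]
[589  89  10   6  46]
[600  90   8   4  30]
[627  93  13  10  54]
[ 576   97   64  115 4988]
[ 412  107   75  193 5974]
[502 192  62  25 855]
[ 553  208   87   85 3311]
[449 211  20   7  79]
[236 213  51  30 974]
[445 219  16  12 122]
[287 236  33  34 576]
[290 239   6   7  37]
[247 244   8   7  37]
[485 262  10  11  57]
[461 320  17   7  53]
[463 330  21   9  72]
```

The mallet faces are within 1 px of where they started and the pin is home. The only changes in the image are the arm, its shadows, and the cover and housing, so I'll hand it in.

```bash
python3 -c "
from bench import ctrl
print(ctrl.sign_off())"
```

```text
the job is handed in; nothing more can be done
None
```

I handed the job in at about 28 s of the 61 s limit: by camera and force readings the cover is locked, the pin is home and the mallet stands on its head on the black mat. The hand-in gave no verdict back.

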